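Load the cross-drilling jig and hold its bayonet cap home

TASK

Load the cross-drilling jig: take the dowel from its wooden stand and drop it end-down into the jig's bore, then put the bayonet cap on over it with its two pins in the open slots, push it in against the spring and twist it clockwise (seen from above) to the end of the slots, about a quarter turn. Keep hold of it there, pressed fully home with its shoulder flush on the rim, and finish like that, still gripping and pressing, because if you let go the spring lifts the cap and my cross hole comes out in the wrong place. Leave the drill, tape measure, folding rule and marking gauge where they are.

Things in the scene. Friction and masses are not known exactly. Their poses are not given: they have to be found in the camera images.
- jig: Fixed steel dowel-drilling jig: upright column 48 mm thick with a collar 56 mm wide on top, on a plywood base 150x112x18 mm, a brass-bushed boss on its side. Origin on the bench under the bore's axis, z up; its yaw varies. The x axis is the way the cap's pins lie when fully turned (see slot_stop); the pins go in 85 degrees counter-clockwise of it (see slot_entry).
- jig_rim (a point): Centre of the collar's flat rim, 165 mm above the bench, axes as jig. Below the rim the round mouth is 40 mm wide and 24 mm deep; its floor is a funnel (27 mm wide) into the bore for the dowel, 14.5 mm wide and upright.
- slot_entry (a point): Open top of one of two L-shaped slots cut through the collar wall, at the rim, 24 mm from the axis, +85 degrees from the jig's x (counter-clockwise from above); the other is opposite, at -95 degrees. Each takes a cap pin with about 7 degrees play either way. Below, the slot runs clockwise under a 6 mm roof; it is 13 mm high there.
- slot_stop (a point): End of that slot, 24 mm from the axis along the jig's +x, 14 mm below the rim: a pin stops here after about 85 degrees of clockwise turn. The other slot ends opposite.
- spring_seat (a joint): Sprung seat at the foot of the bore, m pressed down from rest (0 to 0.024): 4 N to start it, then 0.5 N per mm. At rest its top is 118 mm below the rim, so the dowel on it stands 42 mm above the rim; with the cap flush the seat is down 12 mm (about 10 N).
- dowel_center (a point): Middle of the wooden dowel: a plain rod 160 mm long, 12 mm thick, 20 g, upright in the middle hole of the stand at the start. The point's x axis runs along the dowel (up at the start).
- stand: Fixed wooden block 110 (x) x 56 (y) x 55 (z) mm with three upright holes 40 mm deep in a row along its x, 36 mm apart; the dowel stands in the middle one, its foot 15 mm above the bench. Origin under its centre.
- cap_grip (a point): Bayonet cap, aluminium, about 0.18 kg, standing upright on its plug on the bench. The point is on its axis in the dark wooden wing handle on top (44 mm along the point's x, 16 mm thick along y, 40 mm high), 18 mm below the handle's top, 22 mm above the cap's 44 mm wide body, 82 mm above the bench.
- cap_shoulder (a point): On the cap's axis at the underside of its 59 mm wide shoulder, 62 mm below cap_grip, same axes. It lies on the jig's rim when the cap is fully home; turned but not pressed, the spring lifts it 4.5 mm, until the pins meet the slots' roof.
- cap_pins (a point): On the cap's axis, 14 mm below the shoulder, between the two 7 mm thick pins, which point along +x and -x (as the wing does), tips 30 mm from the axis. The 35 mm wide plug ends 6 mm lower. From there the cap is hollow, 24 mm wide and 50 mm deep, and takes the dowel's upper end; the hollow's roof bears on it.
- drill: cordless drill standing on the bench, 202 mm high; stays where it is
- tape: tape measure on the bench, 65 mm high; stays where it is
- rule: folding rule, 235 mm long, lying on the bench; stays where it is
- marking_gauge: wooden marking gauge, 210 mm long, lying on the bench; stays where it is
Mind the look-alikes: they are no part of the job. There is more than one size of the part that bears dowel_center; the job needs the smallest.

How it is judged:
On the way, in this order (a step that is already met when the one before it is completed fails the run):
1. the dowel stands end-down in the jig's bore, let go (horizontal distance between dowel_center and jig_rim below 0.006 m and height (world z) of dowel_center below 0.14 m and angle between the x axis of dowel_center and the z axis of jig, either way round below 0.1 rad and contact force between the fingers and dowel below 0.2 N), for 0.1 s.
2. the cap is pushed in, its pins down in the slots (z of cap_grip in the frame of jig_rim below 0.0665 m and horizontal distance between cap_grip and jig_rim below 0.005 m and angle between the z axis of cap_grip and the z axis of jig, either way round below 0.1 rad), for 0.1 s.
At the end, for the whole second after the job is handed in: The dowel stands in the bore under the cap and presses the sprung seat down by more than 9 mm; the cap is upright on the axis (within 5 mm), turned to within 15 degrees of the stops and pressed home with its shoulder within 2 mm of the rim; the fingers still grip it (more than 2 N) (angle between the x axis of cap_grip and the x axis of jig, either way round below 0.26 rad and z of cap_grip in the frame of jig_rim below 0.064 m and horizontal distance between cap_grip and jig_rim below 0.005 m and angle between the z axis of cap_grip and the z axis of jig, either way round below 0.08 rad and value of joint spring_seat above 0.009 m and horizontal distance between dowel_center and jig_rim below 0.006 m and angle between the x axis of dowel_center and the z axis of jig, either way round below 0.1 rad and contact force between the fingers and cap above 2 N); the arm keeps its last pose, push and grip.
It fails at once if a bystander (drill, tape measure, folding rule, marking gauge) is moved by more than 3 cm (distance of any of drill, tape, rule, marking_gauge from where it was at the start of the episode above 0.03 m).
It also fails if it takes over 61 s, if anything falls off the work surface, if the arm or the gripper's body presses on something with over 40 N, if the wrist force passes 120 N, or if a joint passes its speed limit or range.

ROBOT

A 6-joint arm with a two-finger parallel gripper is mounted at the origin on a cart in front of the work surface, level with it; the furniture and walls round the work are solid. World frame = base frame: x ahead of the robot, y to its left, z up, the work surface at z = 0. Lengths are in m, angles in rad, forces in N, time in s.
With the tool pointing down it reaches from about 0.325 to 0.85 m from the base axis. Payload 4.4 kg.
Tool frame: the origin (TCP) lies at the very end of the fingers, on their centre line; the grasp point (between the pads) lies 19 mm behind it; z points along the fingers, y is the line along which they close (so a half turn about z gives the same grasp; the last joint's range is limited). The gripper opens to 94 mm and grips with 3 to 60 N. Pads are 16 mm wide; open, the fingers measure 119 mm over their backs; the gripper's body (75 mm by 177 mm) begins 78 mm behind the grasp point.
Start: joints at [1.024, 0.207, 1.542, -0, 1.393, -0.15], TCP at [0.222, 0.531, 0.205] pointing down, gripper open.
Joint ranges: [-2.73, 2.73], [-0.86, 2.22], [0.23, 2.46], [-1.11, 4.25], [0.08, 2.63], [-2.82, 2.82]. Speed limits (rad/s): [2.79, 2.79, 3.14, 3.14, 3.14, 3.14].

INTERFACE

Orientations are given as a 3x3 rotation matrix whose columns are the frame's x, y, z axes.
In Python, from workcell import manip, cams, order gives the robot as it stands. The module is installed in compiled form; this text tells all that it offers.
- The arm moves only by the shell command python3 -m handwheel 'ROWS' [OPENING] [FORCE]. ROWS is JSON, a list of rows, each a list of 6 numbers: the shift along the tool's x, y, z in mm, then the turn, a rotation vector about the tool's x, y, z in rad. In form: [[dx, dy, dz, wx, wy, wz], ...]. A call has 1 to 5 rows; each row is the pose to reach, as a shift and turn from the pose commanded when the call began, along the tool's axes at that moment; what a row does not reach only later rows make up. A row lasts 1/12 s, in which the tool goes at most 41.7 mm and 7.16 degrees, less where a joint would pass 70% of its speed; a pose out of reach is approached as far as the arm can. A call with a gripper value outside its range is refused whole. OPENING is the finger opening in mm, from 0 to 94, set as the call begins (- or left out, the last holds). The fingers move at their own pace and stop on an object; FORCE is the grip in N (left out, the last holds). Time passes only in rows, so rows that repeat a pose let the fingers close. It gives the time, the measured TCP pose, the force, the opening and the grip force at its end, in the units of the state.
- manip.sense(): the state, without advancing time (a new reading comes with each control period).
- cams.camera(name): name is "side" or "top" or "wrist"; returns the picture (384x512x3 uint8, red, green, blue); there is no depth.
- cams.camera_params(name): a dict with "vertical_fov" (degrees; the focal length in pixels is half the picture's height over the tangent of half this angle, whatever the lens; pixels are square), "cx", "cy" (the principal point, pixels), "extrinsics" (4x4, takes a point from camera to world coordinates); the wrist camera has in their place "tool_from_camera" (4x4, takes a point from camera to tool coordinates, whose origin is the TCP and whose axes are the flange's). Camera axes: x right, y down, z forward; pixel columns grow to the right and rows downward; lengths in m; the calibration is good to about 2 mm. A picture is of the moment at which its call begins: read the wrist's pose just before it. camera_params takes no time and is no camera call.
- order.job_done(): hands the job in; it is judged then, once.
The state is a dict: "clock": time; "q": joint angles; "qd": joint speeds; "effort": joint torques, N m; "eef_pos": TCP position; "orientation": TCP orientation; "contact_force": force on the tool from outside, world axes, zero at the start; "ft_torque": the same for the moment, N m; "width": opening from 0.0 (shut) to 1.0 (fully open); "grip_force": force on a finger pad.
Only numpy, scipy, OpenCV 4.12 (cv2) and the standard library are available. Lean on these libraries where they do the work, as an engineer would, in place of code of your own. Each camera call takes 0.05 s, during which the arm holds its last target. There are 200 camera calls.

## Working session

There is one attempt and no reset: what is moved stays moved. The work goes in short steps, Python scripts to look and compute and a shell command to move; the robot and the scene stay as the last step left them, time stands still between calls to the robot, and variables do not carry over. Pictures are saved under pics/ and viewed, at most 13 in all, crops included, and the job is handed in when it is done.

```bash
mkdir -p pics
python3 - <<'E'
from workcell import manip,cams,order
import cv2,numpy as np
s=manip.sense();print(s)
for n in("side","top","wrist"):
    im=cams.camera(n);cv2.imwrite(f"pics/{n}0.png",im[:,:,::-1]);print(n,cams.camera_params(n))
a=[cv2.imread(f"pics/{n}0.png") for n in("side","top")]
for n,i in zip(("side","top"),a): cv2.imwrite(f"pics/{n}0b.png",cv2.resize(i,(800,600),interpolation=cv2.INTER_CUBIC))
E
```

```text
{'clock': 0.0, 'q': array([ 1.02450591e+00,  2.07426636e-01,  1.54292156e+00,  8.03858725e-07,
        1.39350898e+00, -1.50475976e-01]), 'qd': array([2.03087512e-04, 6.90292525e-04, 1.35251933e-03, 1.04240988e-03,
       5.04508915e-04, 3.33667600e-05]), 'effort': array([ 3.93711362e-04, -3.70874727e+01, -2.81417584e+01,  6.99594710e-02,
        3.62207531e-02, -1.75817486e-04]), 'eef_pos': array([0.22127395, 0.52985232, 0.20430242]), 'orientation': array([[-9.22682599e-01,  3.85558602e-01, -1.17714438e-03],
       [ 3.85560248e-01,  9.22680634e-01, -1.93452903e-03],
       [ 3.40254015e-04, -2.23881636e-03, -9.99997436e-01]]), 'contact_force': array([ 0.0018163 , -0.06902187,  0.08581231]), 'ft_torque': array([-0.02695639,  0.04571268,  0.01958939]), 'grip_force': 0.0, 'width': 0.9978312219471547}
side {'vertical_fov': 55.72315862976172, 'cx': 255.60689841997927, 'cy': 197.95261402124981, 'extrinsics': array([[ 0.9760028 , -0.09968557,  0.19360094,  0.41408976],
       [-0.21714027, -0.51244712,  0.83081168, -0.80625818],
       [ 0.01639031, -0.85291309, -0.52179558,  0.61190762],
[... 170 characters left out ...]
array([[-0.02682999, -0.9941483 ,  0.10463892,  0.46477796],
       [-0.9996115 ,  0.02589124, -0.01031961, -0.03568292],
       [ 0.00754999, -0.10487514, -0.99445674,  1.26630369],
       [ 0.        ,  0.        ,  0.        ,  1.        ]])}
wrist {'vertical_fov': 64.8426193873963, 'cx': 255.82096438824678, 'cy': 189.54535373567566, 'tool_from_camera': array([[-2.69927306e-04, -9.71891812e-01, -2.35427766e-01,
         6.81373090e-02],
       [ 9.99999962e-01, -2.75126619e-04, -1.07633333e-05,
         5.31704588e-04],
       [-5.43116497e-05, -2.35427760e-01,  9.71891849e-01,
        -1.78445864e-01],
       [ 0.00000000e+00,  0.00000000e+00,  0.00000000e+00,
         1.00000000e+00]])}
```

View pics/side0b.png

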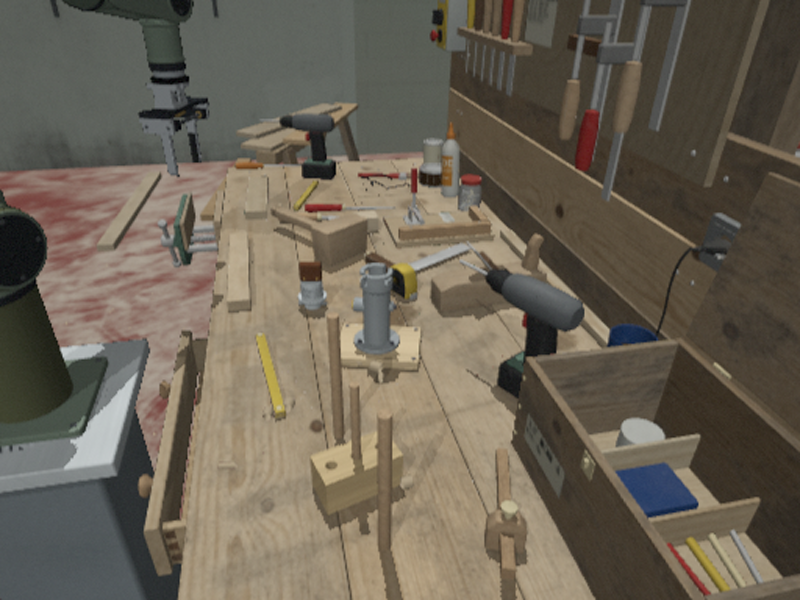

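View pics/top0b.png

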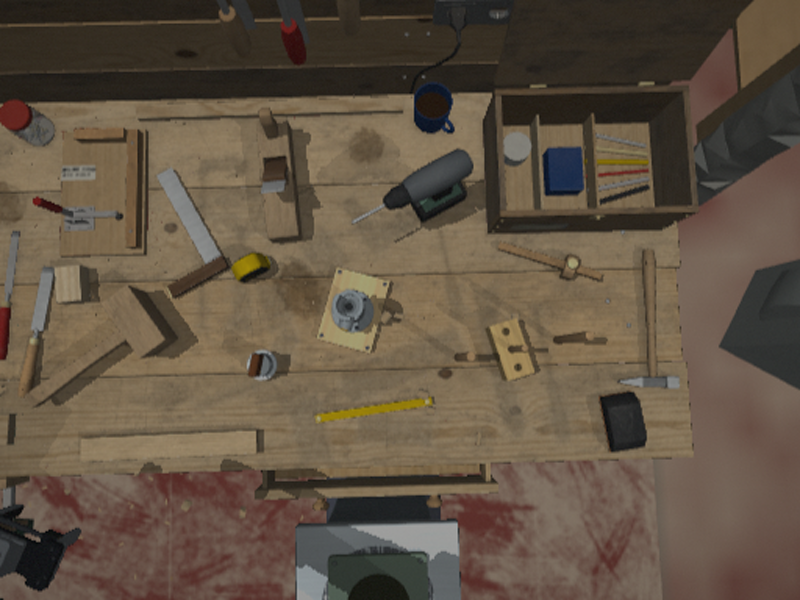

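Seen (800-scale pixels): stand in side (357,475) / top (513,350); the dowel candidates in side are stand middle (355,420), a longer, thicker one on the bench (335,375), and another (385,480). I choose the stand's thin middle dowel. The jig is at top (353,310), the cap at top (260,365) and side (312,287). Close crops next.

Run:
```python
import cv2,numpy as np
t=cv2.imread("pics/top0.png");s=cv2.imread("pics/side0.png")
def c(im,x,y,w,h,f): return cv2.resize(im[y:y+h,x:x+w],(w*f,h*f),interpolation=cv2.INTER_CUBIC)
A=np.hstack([c(t,200,168,50,60,5),c(t,152,215,35,60,5),c(t,305,195,60,60,5)])
B=np.hstack([c(s,185,160,85,75,4)[:,:340],c(s,190,240,80,75,4)])
B=np.hstack([B,np.zeros((300,A.shape[1]-B.shape[1],3),np.uint8)])
cv2.imwrite("pics/m1.png",np.vstack([A,B]));print(A.shape,B.shape)
```

```text
(300, 725, 3) (300, 725, 3)
```

View pics/m1.png

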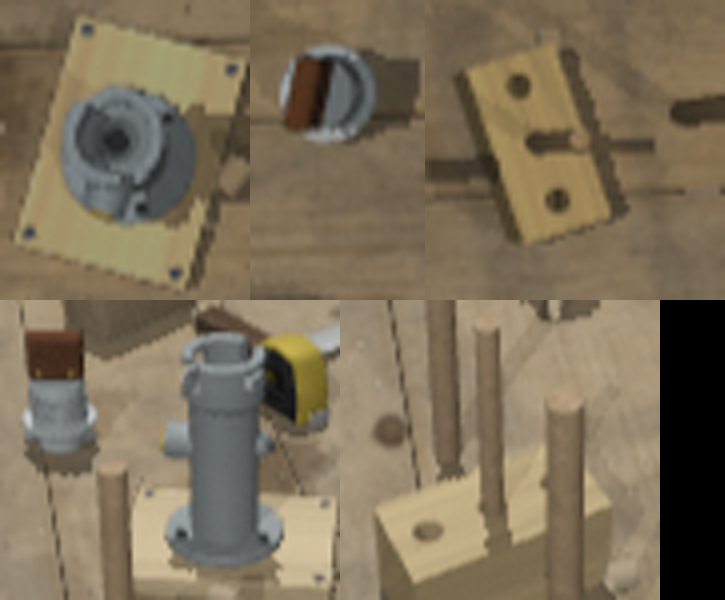

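The thin middle dowel has its top at top-cam (336,223) and side-cam ~(312,..). The two neighbours stand beside the stand and are thicker. The jig bore is at (223,196) and the cap at (167.6,233.6).

```bash
cat > h.py <<'E'
from workcell import manip,cams,order
import cv2,numpy as np
def ray(n,T=None):
    p=cams.camera_params(n);f=192/np.tan(np.radians(p["vertical_fov"]/2))
    if n=="wrist": E=T@p["tool_from_camera"]
    else: E=p["extrinsics"]
    return p,f,E
def at(n,u,v,z,T=None):
    p,f,E=ray(n,T);d=E[:3,:3]@[(u-p["cx"])/f,(v-p["cy"])/f,1];o=E[:3,3]
    return o+d*(z-o[2])/d[2]
def proj(n,P,T=None):
    p,f,E=ray(n,T);c=E[:3,:3].T@(np.asarray(P)-E[:3,3])
    return c[0]/c[2]*f+p["cx"],c[1]/c[2]*f+p["cy"]
def tcp():
    s=manip.sense();T=np.eye(4);T[:3,:3]=s["orientation"];T[:3,3]=s["eef_pos"];return T
def snap(n,name):
    T=tcp();im=cams.camera(n)[:,:,::-1].copy();cv2.imwrite("pics/"+name+".png",im);np.save("pics/"+name+".npy",T);return im,T
def togo(x,y,z,yaw=None):
    # tool down, tool y axis at yaw (deg, world); prints shift in tool mm and turn
    T=tcp();R=T[:3,:3];d=R.T@(np.array([x,y,z])-T[:3,3])*1000
    if yaw is None: Rt=None;w=np.zeros(3)
    else:
        best=None
        for k in(0,180):
            a=np.radians(yaw+k);yy=np.array([np.cos(a),np.sin(a),0]);zz=np.array([0,0,-1.]);Rt=np.c_[np.cross(yy,zz),yy,zz]
            w=cv2.Rodrigues(R.T@Rt)[0].ravel()
            if best is None or np.linalg.norm(w)<np.linalg.norm(best): best=w
        w=best
    print("shift mm",d.round(1),"turn",w.round(4),"deg",np.degrees(w).round(1));return d,w
E
python3 - <<'E'
from h import *
print("bore",at("top",223.2,196,.141), "rim",at("top",222.8,195,.165),"base",at("top",226.2,198.2,.018))
print("dow",at("top",336,223,.175),"hol",at("top",323.6,212,.055),at("top",331.4,235,.055),at("top",327.5,223.5,.055))
print("cap",at("top",167.6,233.6,.022),at("top",163,233.4,.1))
S=lambda x,y,X,Y:(X+x/4,Y+y/4)
print("side dow",at("side",*S(489-340,326-300,190,240),.175))
print("side cap handle top",at("side",*S(55,332-300,185,160),.1), at("side",*S(27,34,185,160),.1),at("side",*S(83,34,185,160),.1))
print("side rim",at("side",*S(224,351-300,185,160),.165))
print("tap dowels",)
for q in ((440,610-0),):pass
E
```

```text
bore [0.56598895 0.03838898 0.141     ] rim [0.56662513 0.03785832 0.165     ] base [0.56991489 0.03725947 0.018     ]
dow [ 0.48129815 -0.26864905  0.175     ] hol [ 0.51723424 -0.2583332   0.055     ] [ 0.4475665  -0.27868025  0.055     ] [ 0.48229836 -0.26853652  0.055     ]
cap [0.46496509 0.21949013 0.022     ] [0.46588348 0.21674352 0.1       ]
side dow [ 0.48546671 -0.27183366  0.175     ]
side cap handle top [0.46938127 0.21644201 0.1       ] [0.44790763 0.21700686 0.1       ] [0.49029045 0.20900917 0.1       ]
side rim [0.56966018 0.03793024 0.165     ]
tap dowels
```

Run:
```python
from h import *
from scipy.optimize import brentq
for b,t in (((248,349),(246,265)),((216,282),(213.5,203))):
    P=at("side",*b,0.006); 
    h=brentq(lambda z:proj("side",[P[0],P[1],z])[1]-t[1],0.02,.5);print("tall",P,h)
togo(.483,-.27,.28,-74)
togo(.483,-.27,.28,16)
togo(.483,-.27,.28,-20)
print(manip.sense()["q"][5])
```

```text
tall [ 0.50509988 -0.37627199  0.006     ] 0.2172243659244896
tall [ 0.46796561 -0.18777462  0.006     ] 0.22215813526336475
shift mm [-549.8 -637.4  -74.5] turn [-0.0016 -0.0008 -0.675 ] deg [ -0.1  -0.  -38.7]
shift mm [-549.8 -637.4  -74.5] turn [-1.700e-03  5.000e-04  8.958e-01] deg [-0.1  0.  51.3]
shift mm [-549.8 -637.4  -74.5] turn [-1.6000e-03  1.1000e-03  1.5241e+00] deg [-0.1  0.1 87.3]
-0.15047548963145968
```

Run:
```python
from h import *
togo(.56,.04,.32,16)
```

```text
shift mm [-501.4 -321.8 -115. ] turn [-1.700e-03  5.000e-04  8.958e-01] deg [-0.1  0.  51.3]
```

```bash
R='[-170,-110,-40,0,0,0]'; python3 -m handwheel '[[-170,-110,-40,0,0,0],[-170,-110,-40,0,0,0],[-170,-110,-40,0,0,0],[-170,-110,-40,0,0,0],[-170,-110,-40,0,0,0]]' 94 20; python3 -m handwheel '[[-170,-110,-40,0,0,0.3],[-170,-110,-40,0,0,0.3],[-170,-110,-40,0,0,0.3],[-170,-110,-40,0,0,0.5],[-170,-110,-40,0,0,0.6]]'; python3 -c "
from h import *
togo(.56,.04,.32,16)"
```

```text
clock: 0.57
eef_pos: [0.3366, 0.3617, 0.2455]
orientation: [[-0.923, 0.385, -0.0], [0.385, 0.923, -0.0], [0.0, -0.0, -1.0]]
contact_force: [-0.1, -0.1, 0.8]
width: 1.0
grip_force: 0.0
clock: 0.98
eef_pos: [0.4512, 0.1944, 0.2858]
orientation: [[-0.58, 0.815, 0.0], [0.815, 0.58, -0.0], [-0.0, 0.0, -1.0]]
contact_force: [1.3, 0.6, -0.2]
width: 0.997
grip_force: 0.0
shift mm [-188.9   -0.9  -34.2] turn [1.000e-04 1.000e-04 3.393e-01] deg [ 0.   0.  19.4]
```

```bash
python3 -m handwheel '[[-38,0,-7,0,0,0.1],[-76,0,-14,0,0,0.2],[-114,0,-21,0,0,0.28],[-152,0,-28,0,0,0.34],[-189,0,-34,0,0,0.34]]'
python3 - <<'E'
from h import *
im,T=snap("wrist","w1");cv2.imwrite("pics/w1b.png",cv2.resize(im,(800,600),interpolation=cv2.INTER_CUBIC))
print(T[:3].round(4)); print(proj("wrist",[.568,.038,.165],T))
E
```

```text
clock: 1.4
eef_pos: [0.5619, 0.0413, 0.3196]
orientation: [[-0.279, 0.96, -0.0], [0.96, 0.279, 0.0], [0.0, -0.0, -1.0]]
contact_force: [0.3, 0.5, 0.8]
width: 0.999
grip_force: 0.0
[[-2.787e-01  9.604e-01 -1.000e-04  5.619e-01]
 [ 9.604e-01  2.787e-01  1.000e-04  4.130e-02]
 [ 1.000e-04 -0.000e+00 -1.000e+00  3.196e-01]]
(np.float64(260.0648758585472), np.float64(183.2629908776161))
```

View pics/w1b.png

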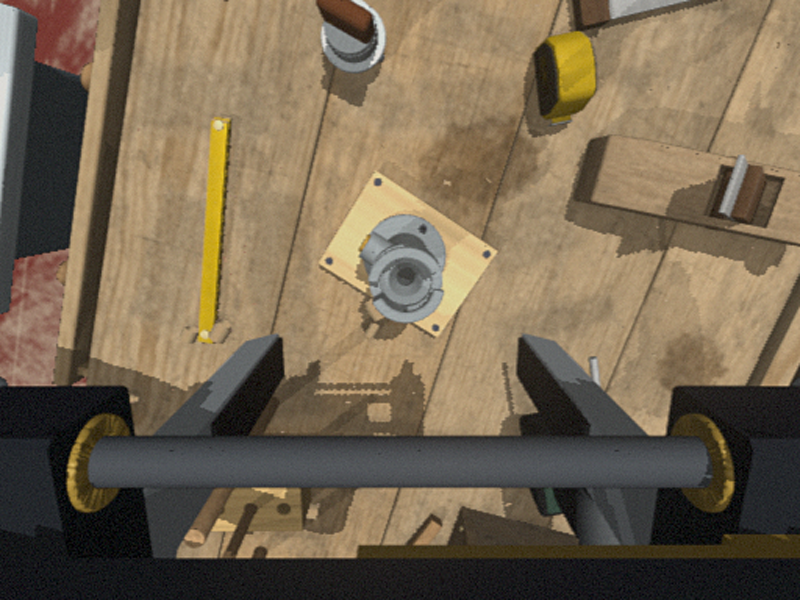

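The jig bore is at (406,277) and its slots are visible; the cap is at (350,30) and the stand lies behind the gripper bar. I will enlarge the jig and cap for yaw.

Run:
```python
import cv2,numpy as np
t=cv2.imread("pics/w1.png")
c=lambda im,x,y,w,h,f:cv2.resize(im[y:y+h,x:x+w],(w*f,h*f),interpolation=cv2.INTER_CUBIC)
cv2.imwrite("pics/m2.png",np.hstack([c(t,228,134,62,80,7),c(t,198,0,50,80,7)]))
```

```text
(no output)
```

View pics/m2.png

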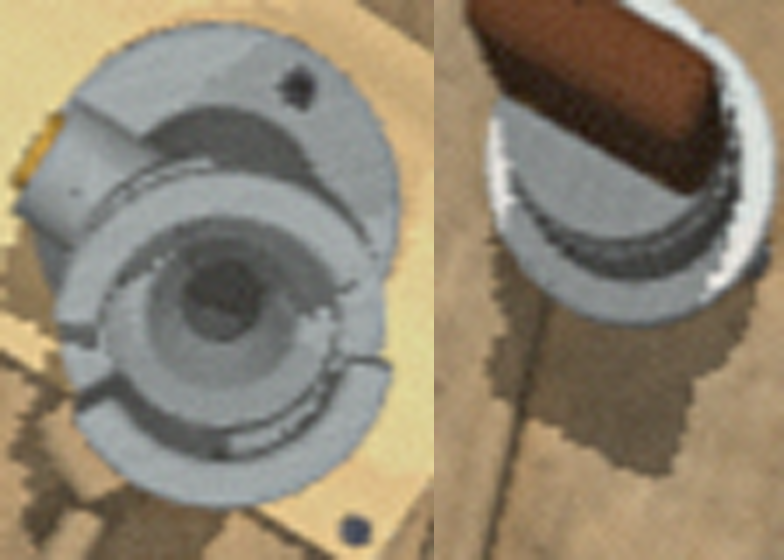

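Run:
```python
from h import *
T=np.load("pics/w1.npy")
k=.64
S=[at("wrist",u*k,v*k,.0185,T)[:2] for u,v in((378,182),(487,254),(329,261),(435,328))]
S=np.array(S);print(S,S.mean(0))
for a,b in((0,1),(2,3),(0,2),(1,3)):
    d=S[b]-S[a];print(np.linalg.norm(d),np.degrees(np.arctan2(d[1],d[0])))
c=at("wrist",228+221/7,134+338/7,.165,T);print("rim",c)
a=at("wrist",228+85/7,134+363/7,.165,T);b=at("wrist",228+370/7,134+323/7,.165,T);d=(b-a)[:2];print("slot axis",np.degrees(np.arctan2(d[1],d[0])))
# handle top z=.1: edge of top facing camera (434+...) 
a=at("wrist",198+(500-434)/7,75/7,.1,T);b=at("wrist",198+(670-434)/7,140/7,.1,T);d=(b-a)[:2];print("wing",np.degrees(np.arctan2(d[1],d[0])))
print("cap shoulder",at("wrist",198+(630-434)/7,185/7,.024,T))
togo(.483,-.27,.29,16)
```

```text
[[ 0.52237986  0.10093034]
 [ 0.64860659  0.0630126 ]
 [ 0.49519882  0.01100097]
 [ 0.62091383 -0.02742758]] [0.57177477 0.03687908]
0.13179887025168374 -16.719949938725385
0.13145728407035 -16.997342237780313
0.0939473261862071 -106.81737739491467
0.09458496317542954 -107.02457445085396
rim [0.56714828 0.03892722 0.165     ]
slot axis 24.34996334283696
wing -3.0615007456556507
cap shoulder [0.46731799 0.21503396 0.024     ]
shift mm [-270.6 -163.7   31.4] turn [ 0.0027  0.0062 -0.0007] deg [ 0.2  0.4 -0. ]
```

```bash
python3 -m handwheel '[[-34,-20,4,0,0,0],[-68,-41,8,0,0,0],[-102,-61,12,0,0,0],[-136,-82,16,0,0,0],[-169,-102,20,0,0,0]]';python3 -m handwheel '[[-34,-20,4,0,0,0],[-68,-41,8,0,0,0],[-102,-62,12,0,0,0],[-102,-62,12,0,0,0]]'
python3 - <<'E'
from h import *
im,T=snap("wrist","w2");u,v=proj("wrist",[.483,-.27,.175],T);u=int(u);v=int(v);print(T[:3,3],u,v)
cv2.imwrite("pics/w2b.png",cv2.resize(im,(800,600),interpolation=cv2.INTER_CUBIC))
E
```

```text
clock: 1.87
eef_pos: [0.5098, -0.149, 0.2988]
orientation: [[-0.281, 0.96, -0.001], [0.96, 0.281, 0.0], [0.0, -0.001, -1.0]]
contact_force: [0.6, 0.4, -0.2]
width: 1.005
grip_force: 0.0
clock: 2.2
eef_pos: [0.4771, -0.2687, 0.2857]
orientation: [[-0.274, 0.962, -0.003], [0.962, 0.274, -0.002], [-0.001, -0.004, -1.0]]
contact_force: [-0.3, 0.8, 0.5]
width: 0.998
grip_force: 0.0
[ 0.4771187  -0.26873623  0.2857112 ] 261 190
```

View pics/w2b.png

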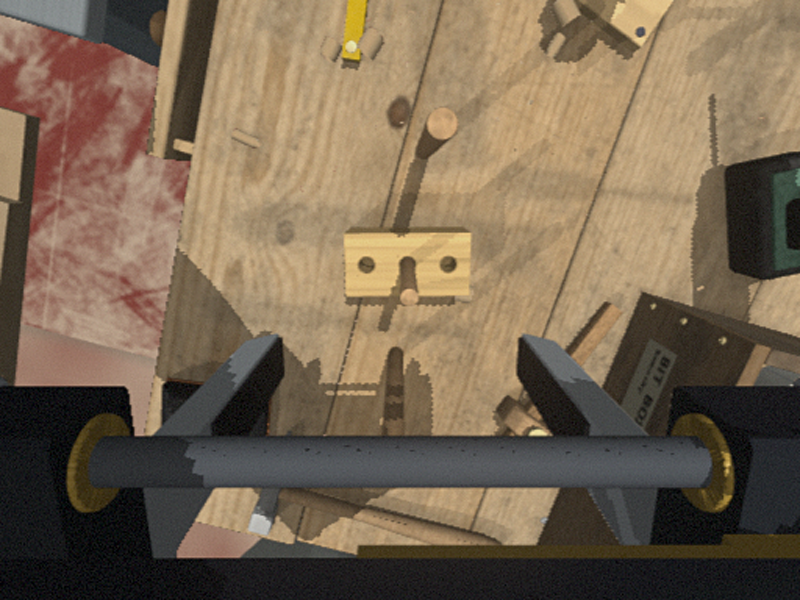

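Dowel top is at (409,298), matching the prediction; the tall thick ones are at (440,125) and behind at (395,370).

Run:
```python
from h import *
T=np.load("pics/w2.npy");P=at("wrist",409*.64,298*.64,.175,T);print(P)
H=[at("wrist",u*.64,265*.64,.055,T) for u in(367,449)];print(H,(H[0]+H[1])/2)
togo(*P[:2],.137,16)
```

```text
[ 0.48328304 -0.26992251  0.175     ]
[array([ 0.44952284, -0.27941168,  0.055     ]), array([ 0.51869078, -0.25967345,  0.055     ])] [ 0.48410681 -0.26954256  0.055     ]
shift mm [ -5.7   3.9 149.1] turn [-0.0018 -0.0015 -0.0001] deg [-0.1 -0.1 -0. ]
```

```bash
python3 -m handwheel '[[-6,4,35,0,0,0],[-6,4,70,0,0,0],[-6,4,110,0,0,0],[-6,4,149,0,0,0],[-6,4,149,0,0,0]]' 50; python3 -m handwheel '[[0,0,0,0,0,0],[0,0,0,0,0,0],[0,0,0,0,0,0],[0,0,0,0,0,0],[0,0,0,0,0,0]]' 0 30; python3 -c "
from h import *
togo(.4835,-.27,.137,16)"
```

```text
clock: 2.67
eef_pos: [0.4801, -0.2618, 0.1297]
orientation: [[-0.282, 0.959, -0.014], [0.959, 0.283, 0.011], [0.015, -0.01, -1.0]]
contact_force: [-1.6, 0.8, -1.7]
width: 0.685
grip_force: 0.0
clock: 3.08
eef_pos: [0.487, -0.2686, 0.1411]
orientation: [[-0.281, 0.96, 0.004], [0.96, 0.281, -0.003], [-0.004, 0.003, -1.0]]
contact_force: [-0.1, -0.1, -0.4]
width: 0.33
grip_force: 0.0
shift mm [-0.4 -3.8  4.1] turn [0.0028 0.0038 0.006 ] deg [0.2 0.2 0.3]
```

```bash
python3 -m handwheel '[[0,-3,3,0,0,0],[0,-3,3,0,0,0],[0,-3,3,0,0,0],[0,-3,3,0,0,0],[0,-3,3,0,0,0]]' 0 30; python3 -c "
from h import *
togo(.4835,-.27,.137,16);print(manip.sense()['grip_force'])"
```

```text
clock: 3.5
eef_pos: [0.4825, -0.2685, 0.1355]
orientation: [[-0.281, 0.96, -0.0], [0.96, 0.281, 0.0], [0.0, -0.0, -1.0]]
contact_force: [0.0, -0.4, 0.7]
width: 0.119
grip_force: 30.0
shift mm [-1.7  0.5 -1.5] turn [-0.0002 -0.0001  0.0055] deg [-0.  -0.   0.3]
30.00015914440155
```

```bash
python3 -m handwheel '[[0,0,-20,0,0,0],[0,0,-60,0,0,0],[0,0,-100,0,0,0],[0,0,-140,0,0,0],[0,0,-180,0,0,0]]'; python3 -m handwheel '[[0,0,-25,0,0,0],[0,0,-25,0,0,0]]'; python3 -c "
from h import *
togo(.5675,.0385,.33,16)"
```

```text
clock: 3.92
eef_pos: [0.4823, -0.2682, 0.317]
orientation: [[-0.281, 0.96, -0.0], [0.96, 0.281, 0.0], [0.0, -0.0, -1.0]]
contact_force: [1.0, -1.4, 0.3]
width: 0.121
grip_force: 30.0
clock: 4.08
eef_pos: [0.4853, -0.2704, 0.3485]
orientation: [[-0.281, 0.96, 0.011], [0.96, 0.281, -0.009], [-0.011, 0.008, -1.0]]
contact_force: [-0.6, 0.1, 0.2]
width: 0.126
grip_force: 30.0
shift mm [273.5 165.6  16.8] turn [0.0083 0.0114 0.0059] deg [0.5 0.7 0.3]
```

```bash
python3 -m handwheel '[[25,15,0,0,0,0],[60,36,0,0,0,0],[95,57,0,0,0,0],[130,79,0,0,0,0],[165,100,0,0,0,0]]'; python3 -m handwheel '[[34,20,0,0,0,0],[68,41,0,0,0,0],[95,57,0,0,0,0],[108,65,0,0,0,0],[108,65,0,0,0,0]]';python3 -m handwheel '[[0,0,0,0,0,0],[0,0,0,0,0,0],[0,0,0,0,0,0],[0,0,0,0,0,0]]'
python3 - <<'E'
from h import *
togo(.5675,.0385,.29,16)
im,T=snap("wrist","w3")
s,_=snap("side","s3")
c=lambda im,x,y,w,h,f:cv2.resize(im[y:y+h,x:x+w],(w*f,h*f),interpolation=cv2.INTER_CUBIC)
print(proj("side",[.5675,.0385,.165]),proj("wrist",[.5675,.0385,.165],T))
cv2.imwrite("pics/m3.png",np.hstack([c(im,206,110,100,145,4),c(s,200,90,80,145,4)]))
E
```

```text
clock: 4.5
eef_pos: [0.5319, -0.0802, 0.3391]
orientation: [[-0.28, 0.96, -0.002], [0.96, 0.28, 0.001], [0.001, -0.001, -1.0]]
contact_force: [0.5, 0.3, -0.3]
width: 0.119
grip_force: 30.0
clock: 4.92
eef_pos: [0.564, 0.0435, 0.3387]
orientation: [[-0.286, 0.958, -0.002], [0.958, 0.286, 0.001], [0.002, -0.002, -1.0]]
contact_force: [0.4, -0.8, -1.2]
width: 0.122
grip_force: 30.0
clock: 5.25
eef_pos: [0.564, 0.0386, 0.3403]
orientation: [[-0.279, 0.96, -0.0], [0.96, 0.279, -0.0], [-0.0, -0.0, -1.0]]
contact_force: [0.2, -0.9, 0.6]
width: 0.119
grip_force: 30.0
shift mm [-1.1  3.3 50.3] turn [-0.0004  0.0001  0.0037] deg [-0.   0.   0.2]
(np.float64(240.1604819394555), np.float64(172.72258929063008)) (np.float64(258.54156221242886), np.float64(176.35278093753305))
```

View pics/m3.png

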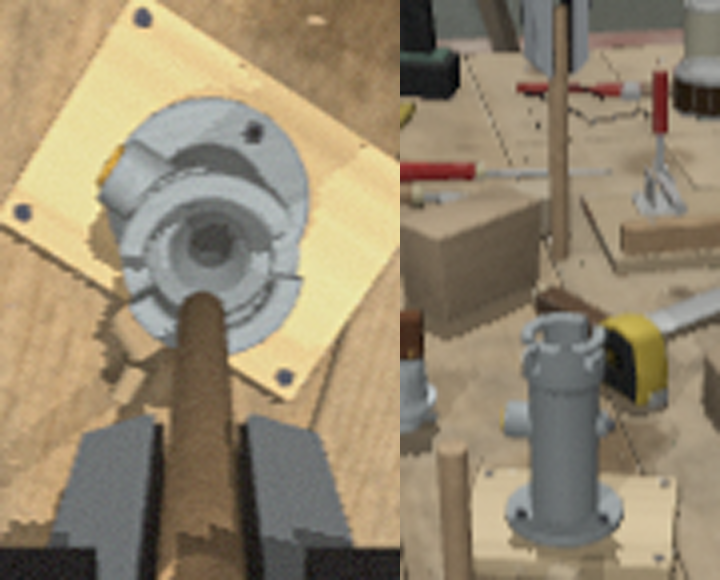

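The dowel hangs straight, its foot at wrist (256.5,186) and side (240,153), a little short of the rim centre at wrist (258.7,175.7).

Run:
```python
from h import *
T=np.load("pics/w3.npy")
print("rim",at("wrist",258.75,175.75,.165,T))
z=T[2,3]-.1205
for u,v in((256.5,186),):print("foot w",at("wrist",u,v,z,T))
print("foot s",at("side",240,152.5,z),"tcp",T[:3,3])
print("rim side",at("side",200+163/4,90+332/4,.165))
```

```text
rim [0.56753298 0.0392707  0.165     ]
foot w [0.56486831 0.03858175 0.21976598]
foot s [0.56890099 0.04662938 0.21976598] tcp [0.56402938 0.03859379 0.34026598]
rim side [0.56874619 0.03664551 0.165     ]
```

```bash
python3 -m handwheel '[[-1,3,0,0,0,0],[-1,3,20,0,0,0],[-1,3,40,0,0,0],[-1,3,50,0,0,0],[-1,3,60,0,0,0]]'; python3 -m handwheel '[[0,0,8,0,0,0],[0,0,16,0,0,0],[0,0,24,0,0,0],[0,0,32,0,0,0],[0,0,40,0,0,0]]'; python3 -m handwheel '[[0,0,15,0,0,0],[0,0,30,0,0,0],[0,0,45,0,0,0],[0,0,50,0,0,0],[0,0,50,0,0,0]]'
```

```text
clock: 5.77
eef_pos: [0.5671, 0.0395, 0.2793]
orientation: [[-0.281, 0.96, -0.001], [0.96, 0.281, 0.0], [0.0, -0.001, -1.0]]
contact_force: [-0.7, 0.2, 0.1]
width: 0.12
grip_force: 30.0
clock: 6.18
eef_pos: [0.5676, 0.0398, 0.2402]
orientation: [[-0.281, 0.96, 0.001], [0.96, 0.281, -0.0], [-0.0, 0.001, -1.0]]
contact_force: [-0.3, -0.4, 0.4]
width: 0.121
grip_force: 30.0
clock: 6.6
eef_pos: [0.5662, 0.0399, 0.1885]
orientation: [[-0.281, 0.96, -0.003], [0.96, 0.281, 0.0], [0.001, -0.003, -1.0]]
contact_force: [-0.7, -0.4, -0.5]
width: 0.121
grip_force: 30.0
```

```bash
python3 -m handwheel '[[0,0,0,0,0,0],[0,0,0,0,0,0],[0,0,0,0,0,0],[0,0,0,0,0,0],[0,0,0,0,0,0]]' 60;  python3 -m handwheel '[[0,0,-30,0,0,0],[0,0,-70,0,0,0],[0,0,-110,0,0,0],[0,0,-130,0,0,0],[0,0,-130,0,0,0]]' 80
python3 - <<'E'
from h import *
im,T=snap("wrist","w4")
s,_=snap("side","s4")
c=lambda im,x,y,w,h,f:cv2.resize(im[y:y+h,x:x+w],(w*f,h*f),interpolation=cv2.INTER_CUBIC)
print(T[:3,3],proj("wrist",[.5675,.039,.207],T),proj("wrist",[.5675,.039,.165],T))
cv2.imwrite("pics/m4.png",np.hstack([c(im,211,120,92,120,5),c(s,205,140,68,120,5)]))
togo(.467,.216,.3,81)
E
```

```text
clock: 7.02
eef_pos: [0.5679, 0.0398, 0.1913]
orientation: [[-0.281, 0.96, 0.001], [0.96, 0.281, -0.0], [-0.001, 0.001, -1.0]]
contact_force: [0.5, -0.1, 0.2]
width: 0.437
grip_force: 0.0
clock: 7.43
eef_pos: [0.5707, 0.0396, 0.3282]
orientation: [[-0.281, 0.96, 0.014], [0.96, 0.281, -0.001], [-0.005, 0.013, -1.0]]
contact_force: [1.6, -0.3, 0.9]
width: 0.796
grip_force: 0.0
[0.5706949  0.03959112 0.32823947] (np.float64(250.96802333234888), np.float64(184.7480652259575)) (np.float64(251.09081653234915), np.float64(176.5409856084444))
shift mm [197.5 -47.3  21.4] turn [ 0.0017  0.0023 -1.1286] deg [  0.1   0.1 -64.7]
```

View pics/m4.png

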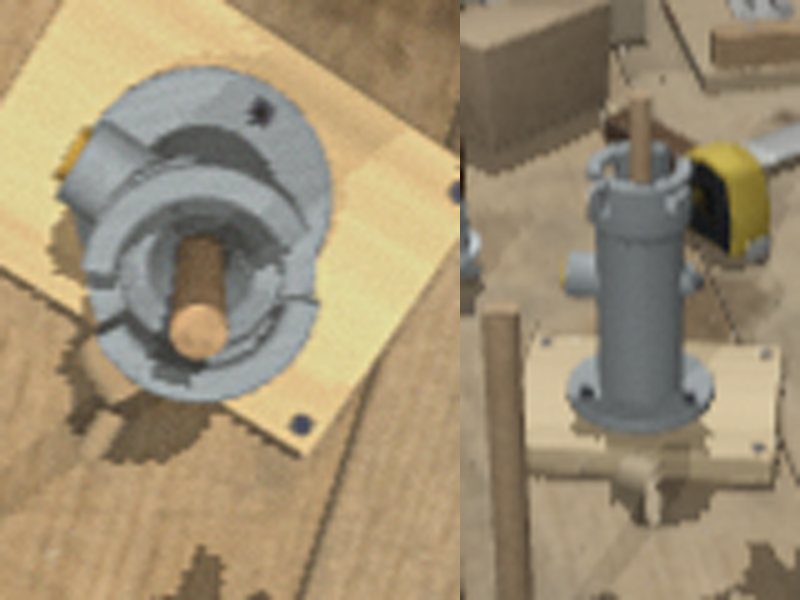

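The dowel is in the bore, upright (top at (200,330)), and the slot openings are at left (98,300) and right (312,272) in the crop, entry yaw ≈ 23°. Now the cap.

```bash
python3 -m handwheel '[[30,-7,0,0,0,-0.12],[70,-16,0,0,0,-0.24],[110,-26,0,0,0,-0.36],[150,-36,0,0,0,-0.48],[190,-45,0,0,0,-0.6]]';python3 -m handwheel '[[0,0,0,0,0,-0.12],[0,0,0,0,0,-0.24],[0,0,0,0,0,-0.36],[0,0,0,0,0,-0.48],[0,0,0,0,0,-0.5]]' 60; python3 -m handwheel '[[0,0,0,0,0,0],[0,0,0,0,0,0],[0,0,0,0,0,0],[0,0,0,0,0,0]]'
python3 - <<'E'
from h import *
im,T=snap("wrist","w5")
c=lambda im,x,y,w,h,f:cv2.resize(im[y:y+h,x:x+w],(w*f,h*f),interpolation=cv2.INTER_CUBIC)
print(T[:3].round(4),proj("wrist",[.467,.216,.1],T))
cv2.imwrite("pics/m5.png",c(im,200,130,110,110,5))
togo(.467,.216,.15,81)
E
```

```text
clock: 7.95
eef_pos: [0.4683, 0.2103, 0.3176]
orientation: [[-0.777, 0.629, -0.005], [0.629, 0.777, -0.001], [0.003, -0.004, -1.0]]
contact_force: [1.1, -0.1, 0.7]
width: 0.85
grip_force: 0.0
clock: 8.37
eef_pos: [0.4694, 0.2094, 0.3177]
orientation: [[-0.983, 0.181, -0.005], [0.182, 0.983, -0.001], [0.004, -0.002, -1.0]]
contact_force: [0.1, 0.5, -0.4]
width: 0.641
grip_force: 0.0
clock: 8.7
eef_pos: [0.4707, 0.2093, 0.3201]
orientation: [[-0.983, 0.186, -0.001], [0.186, 0.983, -0.0], [0.001, -0.0, -1.0]]
contact_force: [0.1, 0.3, 0.2]
width: 0.633
grip_force: 0.0
[[-9.825e-01  1.861e-01 -7.000e-04  4.707e-01]
 [ 1.861e-01  9.825e-01 -1.000e-04  2.093e-01]
 [ 7.000e-04 -3.000e-04 -1.000e+00  3.201e-01]] (np.float64(259.8385397351459), np.float64(165.27628013130706))
shift mm [  4.9   5.9 170.3] turn [-0.0001 -0.0003 -0.0299] deg [-0.  -0.  -1.7]
```

View pics/m5.png

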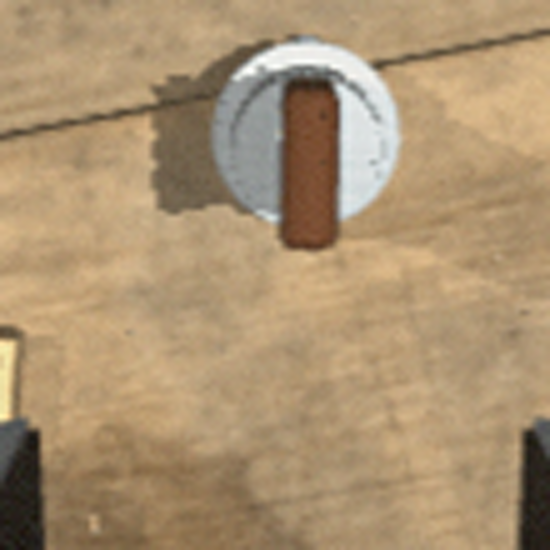

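Run:
```python
from h import *
T=np.load("pics/w5.npy");P=at("wrist",262.2,163,.1,T);print(P, at("wrist",200+305/5,130+135/5,.022,T))
togo(*P[:2],.067)
```

```text
[0.4645851  0.21964084 0.1       ] [0.46668163 0.21894652 0.022     ]
shift mm [  7.9   9.  253.3] turn [0. 0. 0.] deg [0. 0. 0.]
```

```bash
python3 -m handwheel '[[7,8.5,40,0,0,0],[7,8.5,80,0,0,0],[7,8.5,120,0,0,0],[7,8.5,160,0,0,0],[7,8.5,190,0,0,0]]';python3 -m handwheel '[[0,0,20,0,0,0],[0,0,40,0,0,0],[0,0,55,0,0,0],[0,0,62,0,0,0],[0,0,62,0,0,0]]'; python3 -m handwheel '[[0,0,0,0,0,0],[0,0,0,0,0,0],[0,0,0,0,0,0]]' 30;python3 -m handwheel '[[0,0,0,0,0,0],[0,0,0,0,0,0],[0,0,0,0,0,0],[0,0,0,0,0,0],[0,0,0,0,0,0]]' 0 50; python3 -c "
from h import *
togo(.4655,.219,.067)"
```

```text
clock: 9.17
eef_pos: [0.4637, 0.2187, 0.1273]
orientation: [[-0.983, 0.185, -0.003], [0.185, 0.983, -0.001], [0.003, -0.001, -1.0]]
contact_force: [0.5, -0.7, -0.1]
width: 0.64
grip_force: 0.0
clock: 9.58
eef_pos: [0.464, 0.2186, 0.0667]
orientation: [[-0.983, 0.185, -0.004], [0.185, 0.983, -0.001], [0.004, -0.002, -1.0]]
contact_force: [-0.6, -0.0, -0.8]
width: 0.635
grip_force: 0.0
clock: 9.83
eef_pos: [0.4668, 0.2195, 0.0699]
orientation: [[-0.983, 0.185, 0.003], [0.185, 0.983, 0.001], [-0.003, 0.001, -1.0]]
contact_force: [0.1, -0.1, 0.2]
width: 0.459
grip_force: 0.0
clock: 10.25
eef_pos: [0.4656, 0.2192, 0.0687]
orientation: [[-0.983, 0.185, 0.0], [0.185, 0.983, 0.0], [-0.0, 0.0, -1.0]]
contact_force: [0.2, 0.1, 1.5]
width: 0.163
grip_force: 50.0
shift mm [ 0.1 -0.2  1.7] turn [0. 0. 0.] deg [0. 0. 0.]
```

```bash
python3 -m handwheel '[[0,0,-20,0,0,0],[0,0,-60,0,0,0],[0,0,-100,0,0,0],[0,0,-140,0,0,0],[0,0,-180,0,0,0]]';python3 -m handwheel '[[0,0,-35,0,0,0],[0,0,-60,0,0,0],[0,0,-60,0,0,0],[0,0,-60,0,0,0]]'; python3 -c "
from h import *
togo(.5672,.0393,.305,113)"
```

```text
clock: 10.67
eef_pos: [0.4645, 0.2189, 0.2494]
orientation: [[-0.983, 0.185, -0.002], [0.185, 0.983, -0.0], [0.002, -0.001, -1.0]]
contact_force: [0.6, 0.6, -1.8]
width: 0.166
grip_force: 50.0
clock: 11.0
eef_pos: [0.466, 0.2193, 0.3093]
orientation: [[-0.983, 0.185, 0.003], [0.185, 0.983, 0.001], [-0.002, 0.001, -1.0]]
contact_force: [-0.0, -0.1, -2.1]
width: 0.169
grip_force: 50.0
shift mm [-132.7 -158.2    4.4] turn [ 5.000e-04  2.600e-03 -5.872e-01] deg [  0.    0.1 -33.6]
```

Carried (weight ≈1.9 N). Go over the jig with the turn.

```bash
python3 -m handwheel '[[-20,-24,0,0,0,-0.12],[-45,-54,0,0,0,-0.24],[-71,-84,0,0,0,-0.36],[-97,-115,0,0,0,-0.48],[-118,-140,0,0,0,-0.587]]';python3 -m handwheel '[[0,0,0,0,0,0],[0,0,0,0,0,0],[0,0,0,0,0,0]]'; python3 -c "
from h import *
togo(.5672,.0393,.305,113)"
```

```text
clock: 11.42
eef_pos: [0.5544, 0.0581, 0.3042]
orientation: [[-0.918, -0.396, -0.007], [-0.396, 0.918, 0.0], [0.006, 0.003, -1.0]]
contact_force: [0.2, 1.0, -2.6]
width: 0.171
grip_force: 50.0
clock: 11.67
eef_pos: [0.554, 0.06, 0.3053]
orientation: [[-0.921, -0.389, -0.006], [-0.389, 0.921, 0.001], [0.005, 0.003, -1.0]]
contact_force: [-0.1, -0.3, -2.6]
width: 0.163
grip_force: 50.0
shift mm [ -4.1 -24.2   0.2] turn [ 0.0032 -0.0051 -0.0018] deg [ 0.2 -0.3 -0.1]
```

```bash
python3 -m handwheel '[[-2,-12,0,0,0,0],[-4,-24,0,0,0,0],[-4,-24,0,0,0,0],[-4,-24,0,0,0,0],[-4,-24,0,0,0,0]]'
python3 - <<'E'
from h import *
togo(.5672,.0393,.3,113)
im,T=snap("wrist","w6");s,_=snap("side","s6")
c=lambda im,x,y,w,h,f:cv2.resize(im[y:y+h,x:x+w],(w*f,h*f),interpolation=cv2.INTER_CUBIC)
print(T[:3,3])
cv2.imwrite("pics/m6.png",np.hstack([c(im,196,120,120,145,4),c(s,205,90,75,145,4)]))
E
```

```text
clock: 12.08
eef_pos: [0.5686, 0.0396, 0.3085]
orientation: [[-0.92, -0.391, -0.0], [-0.391, 0.92, 0.0], [-0.0, 0.0, -1.0]]
contact_force: [0.1, 0.2, -2.1]
width: 0.165
grip_force: 50.0
shift mm [1.4 0.3 8.5] turn [0.0003 0.0001 0.    ] deg [0. 0. 0.]
[0.56856094 0.03956474 0.30851424]
```

View pics/m6.png

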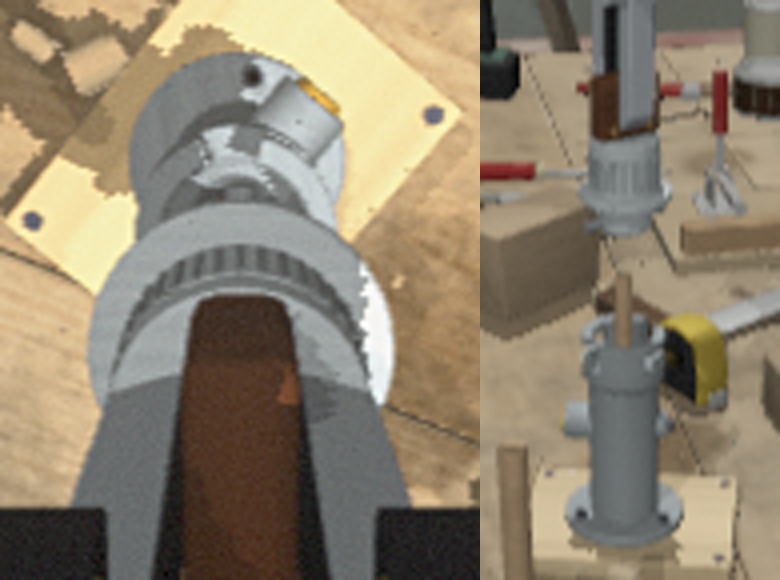

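The cap hangs upright above the dowel with its wing in line with the near slot; shoulder circle centre ≈ wrist (256.2,209).

Run:
```python
from h import *
T=np.load("pics/w6.npy");print(at("wrist",256.2,209,T[2,3]-.0687+.021,T))
print(at("side",205+(625-480)/4,90+195/4,T[2,3]-.0687+.021))
print(proj("wrist",[.5672,.0393,T[2,3]-.0477],T))
```

```text
[0.57077528 0.04135957 0.26081424]
[0.57091962 0.03884778 0.26081424]
(np.float64(255.55973900319117), np.float64(203.96901073608143))
```

```bash
python3 -m handwheel '[[2,0,10,0,0,0],[2,0,30,0,0,0],[2,0,50,0,0,0],[2,0,62,0,0,0],[2,0,70,0,0,0]]';python3 -m handwheel '[[0,0,2,0,0,0],[0,0,4,0,0,0],[0,0,6,0,0,0],[0,0,8,0,0,0],[0,0,10,0,0,0]]'
```

```text
clock: 12.6
eef_pos: [0.5652, 0.0387, 0.2358]
orientation: [[-0.92, -0.391, -0.004], [-0.391, 0.921, 0.0], [0.003, 0.002, -1.0]]
contact_force: [1.0, -1.0, -3.1]
width: 0.167
grip_force: 50.0
clock: 13.02
eef_pos: [0.5675, 0.0384, 0.2293]
orientation: [[-0.921, -0.391, 0.002], [-0.391, 0.921, -0.0], [-0.002, -0.001, -1.0]]
contact_force: [0.7, 0.5, -3.4]
width: 0.168
grip_force: 50.0
```

```bash
python3 -m handwheel '[[0,0,1,0,0,0],[0,0,2,0,0,0],[0,0,3,0,0,0],[0,0,4,0,0,0],[0,0,4,0,0,0]]';python3 -m handwheel '[[0,0,1,0,0,0],[0,0,2,0,0,0],[0,0,3,0,0,0],[0,0,4,0,0,0],[0,0,4,0,0,0]]'
```

```text
clock: 13.43
eef_pos: [0.5674, 0.0384, 0.2253]
orientation: [[-0.921, -0.391, 0.002], [-0.391, 0.921, -0.0], [-0.002, -0.001, -1.0]]
contact_force: [-0.9, -0.3, 1.4]
width: 0.17
grip_force: 50.0
clock: 13.85
eef_pos: [0.5671, 0.0384, 0.2208]
orientation: [[-0.921, -0.391, 0.001], [-0.391, 0.921, -0.0], [-0.001, -0.0, -1.0]]
contact_force: [-1.5, 0.3, 4.3]
width: 0.167
grip_force: 50.0
```

Force follows the spring law (4 N + 0.5 N/mm): the pins are in the slots. I push on to flush.

```bash
python3 -m handwheel '[[0,0,2,0,0,0],[0,0,4,0,0,0],[0,0,6,0,0,0],[0,0,7,0,0,0],[0,0,7,0,0,0]]';python3 -m handwheel '[[0,0,1,0,0,0],[0,0,2,0,0,0],[0,0,2,0,0,0],[0,0,2,0,0,0],[0,0,2,0,0,0]]'
```

```text
clock: 14.27
eef_pos: [0.5674, 0.0384, 0.2142]
orientation: [[-0.921, -0.391, 0.002], [-0.391, 0.921, -0.0], [-0.002, -0.001, -1.0]]
contact_force: [0.3, 0.5, 6.4]
width: 0.169
grip_force: 50.0
clock: 14.68
eef_pos: [0.5679, 0.0384, 0.2138]
orientation: [[-0.921, -0.391, 0.003], [-0.391, 0.921, -0.0], [-0.003, -0.002, -1.0]]
contact_force: [-2.1, -0.4, 11.1]
width: 0.166
grip_force: 50.0
```

```bash
python3 -m handwheel '[[0,0,0,0,0,0.1],[0,0,0,0,0,0.2],[0,0,0,0,0,0.3],[0,0,0,0,0,0.4],[0,0,0,0,0,0.5]]' 0 60;python3 -m handwheel '[[0,0,0,0,0,0.1],[0,0,0,0,0,0.2],[0,0,0,0,0,0.3],[0,0,0,0,0,0.4],[0,0,0,0,0,0.5]]'; python3 -c "
from h import *
s=manip.sense();print(s['ft_torque'])"
```

```text
clock: 15.1
eef_pos: [0.5678, 0.038, 0.2137]
orientation: [[-0.995, 0.103, 0.003], [0.103, 0.995, -0.001], [-0.003, -0.001, -1.0]]
contact_force: [-1.3, -0.9, 11.5]
width: 0.167
grip_force: 60.0
clock: 15.52
eef_pos: [0.5678, 0.038, 0.2138]
orientation: [[-0.823, 0.568, 0.003], [0.568, 0.823, -0.001], [-0.003, 0.001, -1.0]]
contact_force: [-0.9, -1.0, 11.1]
width: 0.167
grip_force: 60.0
[-0.14596391  0.38005904  0.02607061]
```

```bash
python3 -m handwheel '[[0,0,0,0,0,0.08],[0,0,0,0,0,0.16],[0,0,0,0,0,0.24],[0,0,0,0,0,0.32],[0,0,0,0,0,0.38]]';python3 -c "
from h import *
s=manip.sense();print(s['ft_torque'])"; python3 -m handwheel '[[0,0,0,0,0,0.04],[0,0,0,0,0,0.08],[0,0,0,0,0,0.1],[0,0,0,0,0,0.1]]'; python3 -c "
from h import *
s=manip.sense();print(s['ft_torque']);o=s['orientation'];print(np.degrees(np.arctan2(o[1,0],o[0,0])),s['q'])"
```

```text
clock: 15.93
eef_pos: [0.5679, 0.038, 0.2137]
orientation: [[-0.555, 0.832, 0.003], [0.832, 0.555, -0.001], [-0.003, 0.002, -1.0]]
contact_force: [-0.2, -0.8, 11.4]
width: 0.163
grip_force: 60.0
[-0.20858356  0.34525119  0.02299648]
clock: 16.27
eef_pos: [0.5675, 0.0378, 0.2137]
orientation: [[-0.472, 0.882, 0.002], [0.882, 0.472, -0.001], [-0.002, 0.001, -1.0]]
contact_force: [-2.9, -1.2, 10.6]
width: 0.168
grip_force: 60.0
[-0.28379584  0.57329965  0.14443707]
118.17022560822839 [-8.48200874e-02  1.85322687e-01  1.54933851e+00 -1.21965353e-03
  1.40442895e+00 -5.76284516e-01]
```

```bash
python3 -m handwheel '[[0,0,1,0,0,0.03],[0,0,1,0,0,0.06],[0,0,1,0,0,0.06],[0,0,1,0,0,0.06],[0,0,1,0,0,0.06]]'
python3 - <<'E'
from h import *
s=manip.sense();print(s['ft_torque']);o=s['orientation'];print(np.degrees(np.arctan2(o[1,0],o[0,0])))
im,T=snap("wrist","w7");s,_=snap("side","s7")
c=lambda im,x,y,w,h,f:cv2.resize(im[y:y+h,x:x+w],(w*f,h*f),interpolation=cv2.INTER_CUBIC)
cv2.imwrite("pics/m7.png",np.hstack([c(im,206,120,100,120,4),c(s,200,120,80,120,4)]))
E
```

```text
clock: 16.68
eef_pos: [0.5676, 0.0378, 0.2137]
orientation: [[-0.421, 0.907, 0.003], [0.907, 0.421, -0.002], [-0.003, 0.002, -1.0]]
contact_force: [-4.7, -1.3, 14.5]
width: 0.169
grip_force: 60.7
[-0.32686638  0.8977643   0.95813178]
114.92527337841557
```

View pics/m7.png

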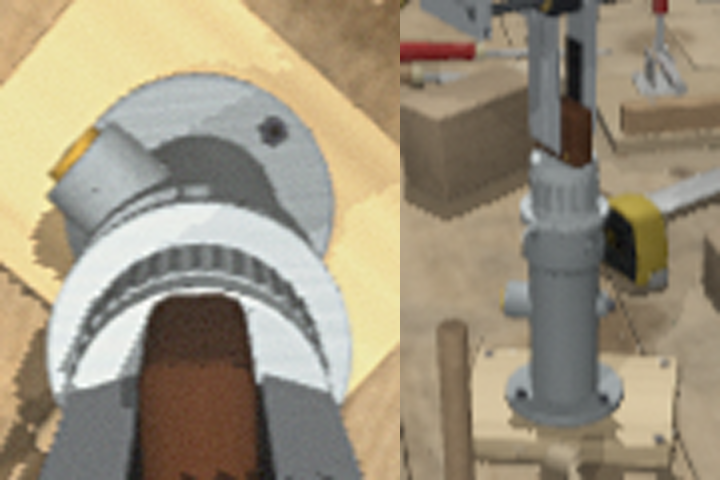

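The shoulder sits flush on the rim and the torque rise (0.96 N m) at wing yaw ≈ -65° shows the stop. I ease the twist slightly, keep pressing and hand in.

```bash
python3 -m handwheel '[[0,0,0.5,0,0,-0.03],[0,0,0.5,0,0,-0.03],[0,0,0.5,0,0,-0.03],[0,0,0.5,0,0,-0.03]]'; python3 -c "
from h import *
s=manip.sense();print(s['ft_torque'])
print(order.job_done())"
```

```text
clock: 17.12
eef_pos: [0.5676, 0.0378, 0.2137]
orientation: [[-0.447, 0.894, 0.003], [0.894, 0.447, -0.002], [-0.003, 0.002, -1.0]]
contact_force: [-5.1, -1.1, 16.9]
width: 0.165
grip_force: 60.1
[-0.25654848  1.09362239  0.52316035]
the job is handed in; nothing more can be done
None
```

The job is handed in at about 17 s: the dowel is in the bore, and the cap is turned to its stop with its shoulder flush on the rim. The arm is still gripping (60 N) and pressing (about 17 N), and I commanded no contact with the drill, tape, rule or gauge; the hand-in returned no verdict.

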